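# Release a slide tray on the gravity roller lane and catch it gently

## Task

Press the red bar of the release gate down so that the tray of wet slides rolls out from under the clear hood of the roller lane by itself. Catch it gently with the fingertips on its foam buffer, moving along with it so that there is no knock, and bring it to a standstill for a moment on the open rollers well before the end stop. Then ease it down until it rests against both posts of the end stop without a bump, and leave it there with the gate open and the bottles, jar and slide box undisturbed.

Things in the scene. Friction and masses are not known exactly. Their poses are not given: they have to be found in the camera images.
- lane: Gravity roller lane, fixed, 770 mm long: aluminium rails 174 mm over all, inner faces 81 mm from the middle line, 15 mm above the roller tops. Free steel rollers, 36 mm thick, 40 mm apart. Own axes: y uphill along the lane, z vertical, x away from the robot; the rollers fall towards -y by 0.075 rad. Origin on the bench below the middle of the hood's mouth.
- hood_mouth (a point): Middle of the mouth of the clear hood, level with the roller tops (80 mm above the bench). The hood covers the lane from here 380 mm uphill, 190 mm wide, its top 63 mm above the rollers. From here downhill the lane is open for 340 mm, to the end stop.
- end_stop: Two rubber-faced corner posts at the lane's low end, 40 mm high, 39 mm wide, with a free gap of 84 mm in the middle for the hand; the lane is open behind. Origin: midway between the faces, in their plane, level with the roller tops. Axes: y uphill along the sloping rollers, z square to them, x away from the robot. More than 3 N between tray and posts is a bump.
- gate (a joint): Release gate: a shaft along the robot's side of the lane with a yellow tab that stands before the tray, and the red bar on a 65 mm arm. 0 closed; grows as the bar goes down, to its stop at 1.0 rad; from about 0.75 rad the tab is clear of the tray. Needs some 2 N on the bar; stays where it is left.
- gate_bar (a point): Centre of the red bar: 46 mm long along the lane, 18 mm thick, 80 mm downhill of the mouth and 155 mm from the lane's middle line towards the robot. Closed it lies 35 mm above roller-top level, open 27 mm below; on the way it swings up to 10 mm sideways, so it can be pressed straight down with closed fingers.
- tray: Pale green tray with two racks of slides, loose on the rollers: 156 mm across, 152 mm along with its foam buffer, walls 40 mm high. Origin: centre of its underside; y uphill. Mass 0.75 kg (0.55 to 1.0). Set free it gains some 0.45 m/s2 towards a steady 0.27 m/s (0.22 to 0.33, more if heavier), time constant 0.6 s; it reaches the mouth in 1.1 to 1.4 s. Over 3 N from the fingers is a knock.
- tray_front (a point): Middle of the front face of the tray's dark foam buffer, 86 mm downhill of the tray's origin, 22 mm above the rollers (foam 152 mm wide, 10 to 34 mm above them, 20 mm thick, 1.5 N/mm, damping 22 N s/m); starts 218 mm uphill of the mouth. Fingers meet the tray here: 0.07 m/s difference in speed is safe, standing still in its way is not. Held, the tray leans on them with 0.4 to 0.8 N.
- wash_bottle: White wash bottle with red cap, 62 mm thick and 190 mm high, at the left. Origin under its centre. Leave alone.
- stain_jar: Mauve glass staining jar with white lid, 46 mm wide, 94 mm high, at the right. Origin under its centre. Leave alone.
- slide_box: Blue slide box, 85 x 165 x 35 mm, at the right near the robot. Origin under its centre. Leave alone.
- oil_bottle: Amber bottle, 32 mm thick, 75 mm high, at the left near the robot. Origin under its centre. Leave alone.
- dropper: Clear dropper bottle with white cap, 28 mm thick, 80 mm high, at the left near the robot. Origin under its centre. Leave alone.

How it is judged (in metres and radians):
On the way, in this order (a step that is already met when the one before it is completed fails the run):
1. the gate is open (value of joint gate above 0.7 rad).
2. the tray rolls out of the hood by itself, the fingers not touching it (y of tray_front in the frame of end_stop between 0.15 and 0.335 m and linear speed of tray above 0.1 m/s and contact force between the fingers and tray below 0.05 N), for 0.1 s.
3. the fingers hold the tray at a standstill on the open rollers, at least 20 mm before the end stop (y of tray_front in the frame of end_stop above 0.02 m and linear speed of tray below 0.04 m/s and contact force between the fingers and tray above 0.05 N), for 0.4 s.
At the end, for the whole second after the job is handed in: The tray lies flat on the rollers against the end stop (front within 6 mm of the stop faces, square to within 0.06 rad), at rest and let go; the gate is open (above 0.7 rad); the bottles, jar and box stand upright where they were (y of tray_front in the frame of end_stop between -0.006 and 0.006 m and linear speed of tray below 0.02 m/s and angle between the y axis of tray and the y axis of end_stop, either way round below 0.06 rad and angle between the z axis of tray and the z axis of end_stop, either way round below 0.06 rad and value of joint gate above 0.7 rad and angle between each of wash_bottle, stain_jar, slide_box, oil_bottle, dropper's own z axis and vertical below 0.2 rad); the robot touches nothing.
It fails at once if the tray is knocked or squeezed by the robot (more than 3 N) (contact force between any of the arm, the fingers and tray above 3 N).
It fails at once if the tray bumps into the end stop (more than 3 N) (contact force between tray and end_stop above 3 N).
It fails at once if the tray tips or leaves the rollers (angle between tray's own z axis and vertical above 0.2 rad).
It fails at once if a bottle, the jar or the box is moved (distance of any of wash_bottle, stain_jar, slide_box, oil_bottle, dropper from where it was at the start of the episode above 0.02 m).
It also fails if it takes over 38 s, if anything falls off the work surface, if the arm or the gripper's body presses on something with over 40 N, if the wrist force passes 120 N, or if a joint passes its speed limit or range.

## Robot

A 6-joint arm with a two-finger parallel gripper is mounted at the origin on the work surface. World frame = base frame: x ahead of the robot, y to its left, z up, the work surface at z = 0. Lengths are in mm, angles in degrees, forces in N, time in s.
With the tool pointing down it reaches from about 350 to 850 mm from the base axis. Payload 8.1 kg.
Tool frame: the origin (TCP) lies midway between the tips of the shut fingers; the grasp point (between the pads) lies 19 mm behind it; z points along the fingers, y is the line along which they close (so a half turn about z gives the same grasp; the last joint's range is limited). The gripper opens to 85 mm and grips with 20 to 120 N. Pads are 22 mm wide; open, the fingers measure 114 mm over their backs; the gripper's body (76 mm by 85 mm) begins 54 mm behind the grasp point. The pads swing forward as they close: fully open they stand 13 mm farther back than shut.
Start: joints at [-74.794, 7.471, 85.268, -0, 87.261, -4.893], TCP at [206.21, -563.456, 206.092] pointing down, gripper open.
Joint ranges: [-169.43, 169.43], [-51.17, 129.36], [1.28, 143.12], [-76.62, 256.62], [0, 156.53], [-152.29, 152.29]. Speed limits (degrees/s): [136.94, 136.94, 159.86, 180, 180, 180].

## Interface

Orientations are given as [roll, pitch, yaw] about the fixed x, y, z axes, in that order (R = Rz(yaw) Ry(pitch) Rx(roll)).
In Python, from bench import sensors, optics, r gives the robot as it stands.
- The arm moves only by the tool apply_moves, never from a script. Its argument "targets" is a list of rows, each a list of 7 numbers: the shift along the tool's x, y, z in mm, then the turn, a rotation vector about the tool's x, y, z in rad, then the closure, from 0 (fully open) to 1 (shut). In form: [[x, y, z, wx, wy, wz, claw], ...]. A call has 1 to 20 rows; each row shifts and turns the commanded pose from where the row before left it, along the tool's axes as they then stand; what a row does not reach is not made up. A row lasts 1/8 s, in which the tool goes at most 62.5 mm and 10.7 degrees, less where a joint would pass 70% of its speed; a pose out of reach is approached as far as the arm can. A call is refused whole if a number of a shift passes 62.5 or a number of a turn 0.188, either way. A call with a gripper value outside its range is refused whole. The fingers move at their own pace and stop on an object; "force" is the grip in N (left out, the last holds). Time passes only in rows, so rows that do not move let the fingers close. It gives the time, the measured TCP pose, the force, the opening and the grip force at its end, in the units of the state.
- sensors.sense(): the state, without advancing time (a new reading comes with each control period).
- optics.snapshot(name): name is "scene" or "side" or "wrist"; returns the picture (384x512x3 uint8, red, green, blue); there is no depth.
- optics.get_calibration(name): a dict with "camera_matrix" (3x3 intrinsics, pixels), "dist_coeffs" ([k1, k2, p1, p2, k3] as OpenCV has them; the pictures are not rectified), "pose" (4x4, takes a point from camera to world coordinates). Camera axes: x right, y down, z forward; pixel columns grow to the right and rows downward; lengths in mm; the calibration is good to about 2 mm. A picture is of the moment at which its call begins: read the wrist's pose just before it. get_calibration takes no time and is no camera call; for the wrist camera it gives the pose at the moment of the call.
- r.hand_in(): hands the job in; it is judged then, once.
The state is a dict: "time": time; "joint_pos": joint angles; "qd": joint speeds; "joint_efforts": joint torques, N m; "tool_pos": TCP position; "tcp_rot": TCP orientation; "ft_force": force on the tool from outside, world axes, zero at the start; "wrist_torque": the same for the moment, N m; "finger_gap": finger opening in mm; "grip_force": force on a finger pad.
Only numpy, scipy, OpenCV 4.12 (cv2) and the standard library are available. Lean on these libraries where they do the work, as an engineer would, in place of code of your own. Each camera call takes 0.05 s, during which the arm holds its last target. There are 200 camera calls.

## Working session

There is one attempt and no reset: what is moved stays moved. The work goes in short steps, Python scripts to look and compute and a tool call to move; the robot and the scene stay as the last step left them, time stands still between calls to the robot, and variables do not carry over. Pictures are saved under pics/ and viewed, at most 10 in all, crops included, and the job is handed in when it is done.

Besides the shell and the picture viewer there is one more tool, called after "Call:" as a command line: name --pt "numbers of a row" for each row, then --argument value for the rest. apply_moves: Moves the arm, as the interface text tells. Its arguments: {"type":"object","properties":{"targets":{"type":"array"},"force":{"type":"number"}},"required":["targets"]}

```bash
mkdir -p pics; ls; python3 - <<'E'
from bench import sensors, optics, r
import cv2,numpy as np
s=sensors.sense();print(s)
for n in("scene","side"):
    c=optics.get_calibration(n);print(n,np.round(c["camera_matrix"],1).tolist(),np.round(c["dist_coeffs"],3),np.round(c["pose"],3).tolist())
    cv2.imwrite(f"pics/{n}0.png",optics.snapshot(n)[:,:,::-1])
E
```

```text
pics
{'time': 0.0, 'joint_pos': array([-7.47940626e+01,  7.51627771e+00,  8.53307776e+01,  9.77088898e-04,
        8.72632901e+01, -4.89468451e+00]), 'qd': array([-0.08286081, -0.00548679,  0.04635188, -0.05569417,  0.06385352,
       -0.03668649]), 'joint_efforts': array([-6.15762274e-04, -5.69387877e+01, -5.00553489e+01, -1.71782685e-04,
        1.45076652e-02, -4.39815736e-06]), 'tool_pos': array([ 206.04963995, -562.84845253,  205.01795193]), 'tcp_rot': array([-1.79890140e+02, -1.03874880e-02,  2.01005644e+01]), 'ft_force': array([0.90301788, 0.86121184, 0.07488734]), 'wrist_torque': array([ 0.01805887, -0.01673865,  0.05325493]), 'grip_force': 0.0, 'finger_gap': 85.59072091890143}
scene [[459.3, 0.0, 253.1], [0.0, 459.3, 197.0], [0.0, 0.0, 1.0]] [0.007 0.    0.    0.    0.   ] [[-0.632, 0.494, -0.597, 1512.335], [0.775, 0.401, -0.488, 834.702], [-0.002, -0.772, -0.636, 1236.921], [0.0, 0.0, 0.0, 1.0]]
side [[492.4, 0.0, 261.8], [0.0, 492.4, 181.2], [0.0, 0.0, 1.0]] [-0.163  0.     0.     0.     0.   ] [[0.99, -0.081, 0.12, 289.434], [-0.143, -0.642, 0.753, -1188.794], [0.016, -0.762, -0.647, 1077.087], [0.0, 0.0, 0.0, 1.0]]
```

View pics/scene0.png

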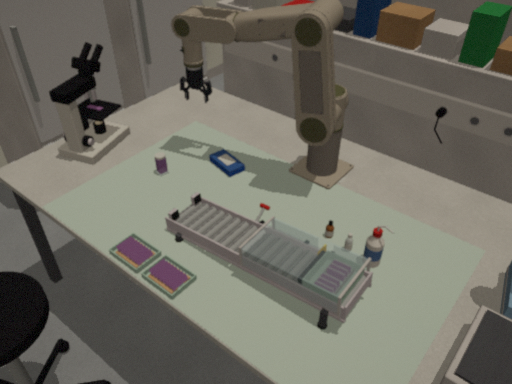

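View pics/side0.png

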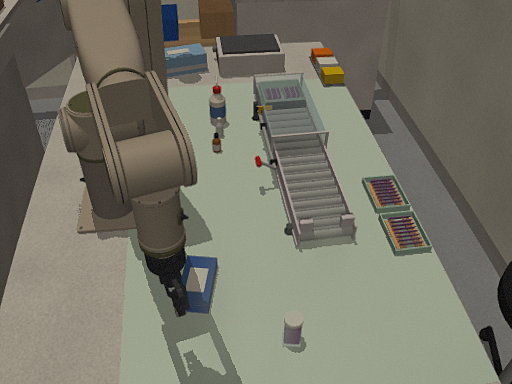

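The scene view shows the lane falling to the left. The red bar is at about (264,207), the end posts at (175,215) and (197,199), and the tray at about (335,275). In the side view the bar is at (258,161) and the posts at (305,226) and (347,222). I'll enlarge both for accurate points.

```bash
python3 - <<'E'
import cv2,numpy as np
a=cv2.imread("pics/scene0.png")[185:315,155:385];b=cv2.imread("pics/side0.png")[65:245,230:360]
cv2.imwrite("pics/c1.png",cv2.resize(a,None,fx=3.4,fy=3.4,interpolation=cv2.INTER_CUBIC))
cv2.imwrite("pics/c2.png",cv2.resize(b,None,fx=3.3,fy=3.3,interpolation=cv2.INTER_CUBIC))
E
```

```text
(no output)
```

View pics/c1.png

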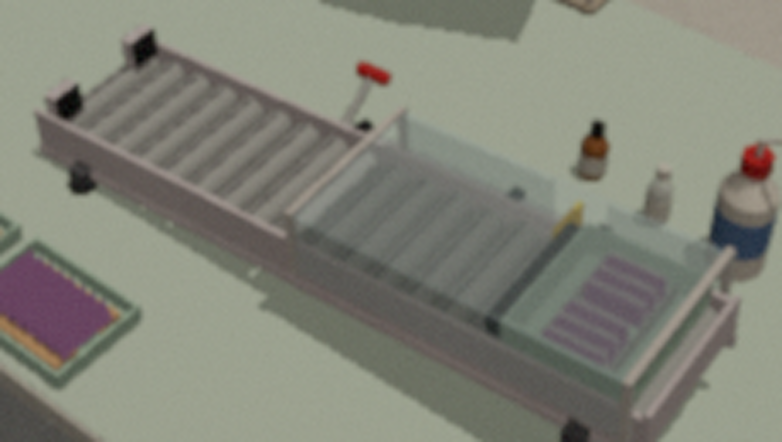

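View pics/c2.png

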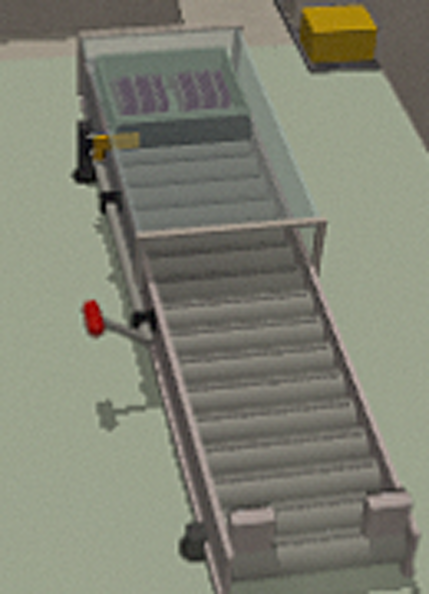

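```bash
cat > h.py <<'E'
from bench import sensors, optics, r
import cv2,numpy as np
def ray(n,p):
    c=optics.get_calibration(n);P=np.array(c["pose"]);K=np.array(c["camera_matrix"]);d=np.array(c["dist_coeffs"])
    u=cv2.undistortPoints(np.array([[p]],float),K,d)[0,0]
    v=P[:3,:3]@[u[0],u[1],1];return P[:3,3],v/np.linalg.norm(v)
def plane(n,p,z):
    o,v=ray(n,p);return o+v*(z-o[2])/v[2]
def tri(*obs):
    A=np.zeros((3,3));b=np.zeros(3);R=[ray(*o) for o in obs]
    for o,v in R:
        M=np.eye(3)-np.outer(v,v);A+=M;b+=M@o
    X=np.linalg.solve(A,b);return X,[float(np.linalg.norm(np.cross(X-o,v))) for o,v in R]
def red(img,x0,x1,y0,y1):
    h=cv2.cvtColor(img,cv2.COLOR_RGB2HSV);m=((h[...,0]<8)|(h[...,0]>172))&(h[...,1]>140)&(h[...,2]>70)
    ys,xs=np.nonzero(m[y0:y1,x0:x1]);return (xs.mean()+x0,ys.mean()+y0),len(xs)
E
python3 - <<'E'
from h import *
S=lambda u,v:("scene",((u+.5)/3.4-.5+155,(v+.5)/3.4-.5+185))
D=lambda u,v:("side",((u+.5)/3.3-.5+230,(v+.5)/3.3-.5+65))
a,na=red(cv2.imread("pics/scene0.png")[:,:,::-1].copy(),245,285,195,220)
b,nb=red(cv2.imread("pics/side0.png")[:,:,::-1].copy(),245,270,150,175)
print(a,na,b,nb);print("bar",tri(("scene",a),("side",b)))
n=tri(S(405,112),D(140,234));f=tri(S(291,212),D(325,222));print("mouth top",n,f,np.linalg.norm(n[0]-f[0]))
print("uphill top",tri(S(732,252),D(80,33)),tri(S(628,382),D(240,28)))
# post top-face corners downhill/outer
print("posts",tri(S(124,40),D(235,514)),tri(S(50,97),D(409,492)))
print("posts plane", [plane(*D(*p),95) for p in((232,514),(273,510),(367,495),(409,492))],[plane(*S(*p),95) for p in((131,47),(156,33),(55,103),(81,88))])
E
```

```text
(np.float64(264.34615384615387), np.float64(206.03846153846155)) 26 (np.float64(258.0217391304348), np.float64(160.97826086956522)) 46
bar (array([470.24141753,  36.55043879, 110.72825711]), [0.6158982489007773, 0.6158982489004815])
mouth top (array([528.89516939, 124.45497571, 143.34689519]), [0.5986830500543658, 0.5986830500542942]) (array([717.26552444, 125.4109132 , 143.6300543 ]), [3.313540298800185, 3.3135402988000853]) 188.3729934401767
uphill top (array([517.78639615, 493.45969214, 172.96388963]), [0.43270843439823015, 0.43270843439840906]) (array([706.97591323, 494.77613872, 169.51334614]), [1.8712911763407425, 1.8712911763405733])
posts (array([ 569.71979445, -234.3380694 ,   89.26086572]), [15.144213269050754, 15.14421326905069]) (array([ 712.89932356, -224.23117711,   96.60687534]), [0.07147577298382303, 0.07147577298422236])
posts plane [array([ 553.76261933, -228.87235471,   95.        ]), array([ 589.85819112, -228.71670341,   95.        ]), array([ 675.74627122, -221.42504447,   95.        ]), array([ 713.65042504, -222.69564776,   95.        ])] [array([ 593.96828383, -217.62978982,   95.        ]), array([ 557.65907733, -213.17037006,   95.        ]), array([ 715.06307539, -214.07273971,   95.        ]), array([ 679.67700368, -210.13173775,   95.        ])]
```

```bash
cat >> h.py <<'E'
T=.032;SL=.075;M=np.array([623.,123.,80.])       # mouth middle
EX=np.array([np.cos(T),np.sin(T),0]);EY=np.array([-np.sin(T)*np.cos(SL),np.cos(T)*np.cos(SL),np.sin(SL)]);EZ=np.cross(EX,EY)
STOP=M-340*EY
def L2W(p): return STOP+p[0]*EX+p[1]*EY+p[2]*EZ      # stop frame -> world
def W2L(w): d=np.array(w)-STOP;return np.array([d@EX,d@EY,d@EZ])
def prof(img,n="scene",s=np.arange(60,640,1.),xs=np.linspace(-50,50,21),h=34):
    c=optics.get_calibration(n);P=np.linalg.inv(c["pose"]);R,_=cv2.Rodrigues(P[:3,:3])
    pts=np.array([[L2W((x,y,h)) for y in s] for x in xs]).reshape(-1,3)
    uv=cv2.projectPoints(pts,R,P[:3,3],np.array(c["camera_matrix"]),np.array(c["dist_coeffs"]))[0].reshape(len(xs),len(s),2).astype(np.float32)
    g=cv2.cvtColor(img,cv2.COLOR_RGB2GRAY)
    return s,cv2.remap(g,uv[...,0],uv[...,1],cv2.INTER_LINEAR).mean(0)
def front(img):
    s,p=prof(img);w=np.convolve(p,np.ones(10)/10,'same');w[:10]=w[-10:]=255
    k=np.argmin(w);lo=w[k];base=p[max(0,k-60):max(1,k-20)].mean();th=(lo+base)/2
    j=k
    while j>0 and p[j]<th:j-=1
    return s[j],s[k],lo,base
E
python3 - <<'E'
from h import *
im=cv2.imread("pics/scene0.png")[:,:,::-1].copy()
print(front(im)); s,p=prof(im);print([(int(a),int(b)) for a,b in zip(s[::8],p[::8])])
st=sensors.sense();print(STOP,W2L(st["tool_pos"]),"bar",W2L([470.2,36.6,110.7]),"yaw target",90+np.degrees(T))
E
```

```text
(np.float64(557.0), np.float64(566.0), np.float64(76.16666666666666), np.float64(109.38452380952381))
[(60, 115), (68, 128), (76, 120), (84, 105), (92, 104), (100, 118), (108, 128), (116, 118), (124, 104), (132, 105), (140, 120), (148, 127), (156, 115), (164, 103), (172, 106), (180, 124), (188, 126), (196, 112), (204, 101), (212, 108), (220, 126), (228, 124), (236, 108), (244, 101), (252, 109), (260, 128), (268, 122), (276, 105), (284, 104), (292, 111), (300, 128), (308, 120), (316, 130), (324, 136), (332, 128), (340, 138), (348, 126), (356, 107), (364, 105), (372, 109), (380, 114), (388, 111), (396, 106), (404, 106), (412, 111), (420, 114), (428, 110), (436, 105), (444, 105), (452, 113), (460, 113), (468, 109), (476, 106), (484, 105), (492, 113), (500, 113), (508, 108), (516, 106), (524, 104), (532, 114), (540, 113), (548, 106), (556, 99), (564, 74), (572, 90), (580, 112), (588, 110), (596, 118), (604, 121), (612, 113), (620, 100), (628, 99), (636, 98)]
[ 633.8475628  -215.87062234   54.52389953] [-438.65692944 -320.98380248  175.17932329] bar [-155.48610124  261.06235915   36.71799529] yaw target 91.83346494441864
```

Call:
apply_moves --pt "0 0 0 0 0 -0.1565 1" --pt "0 0 0 0 0 -0.1565 1" --pt "0 0 0 0 0 -0.1565 1" --pt "0 0 0 0 0 -0.1565 1" --pt "0 0 0 0 0 -0.1565 1" --pt "0 0 0 0 0 -0.1565 1" --pt "0 0 0 0 0 -0.1565 1" --pt "0 0 0 0 0 -0.1565 1" --pt "0 0 0 0 0.075 0 1"

```text
time: 1.23
tool_pos: [206.4, -562.4, 206.0]
tcp_rot: [180.0, -4.4, 92.0]
ft_force: [-0.0, 0.4, 0.5]
finger_gap: 0.1
grip_force: 0.0
```

Call:
apply_moves --pt "30 15 0 0 0 0 1" --pt "48 24 0 0 0 0 1" --pt "48 24 0 0 0 0 1" --pt "48 24 0 0 0 0 1" --pt "48 24 0 0 0 0 1" --pt "48 24 0 0 0 0 1" --pt "48 24 0 0 0 0 1" --pt "48 24 0 0 0 0 1" --pt "48 24 10 0 0 0 1" --pt "48 24 20 0 0 0 1" --pt "48 24 20 0 0 0 1" --pt "48 4 20 0 0 0 1" --pt "20 0 20 0 0 0 1" --pt "0 0 0 0 0 0 1"

```text
time: 2.98
tool_pos: [444.7, 29.2, 157.7]
tcp_rot: [-179.8, -4.3, 92.0]
ft_force: [-0.5, -0.3, -0.9]
finger_gap: -0.3
grip_force: 0.0
```

```bash
python3 - <<'E'
from h import *
st=sensors.sense();print(st["time"],W2L(st["tool_pos"]),st["tcp_rot"],st["ft_force"])
im=optics.snapshot("side")
cv2.imwrite("pics/s1.png",cv2.resize(im[60:260,150:400],None,fx=3,fy=3,interpolation=cv2.INTER_CUBIC)[:,:,::-1])
E
```

```text
2.975 [-181.17745977  257.98036968   84.08349391] [-179.7788235    -4.33620355   91.98765064] [-0.45939106 -0.26543231 -0.87346162]
```

View pics/s1.png

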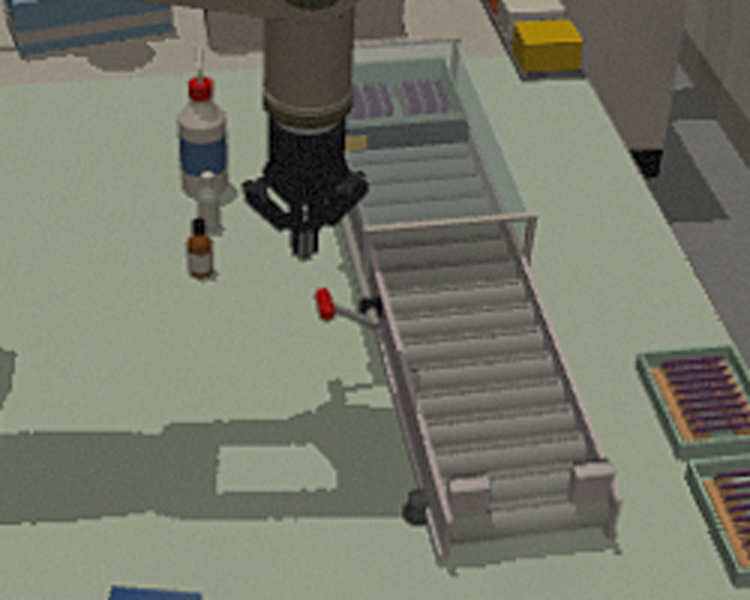

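The fingers are shut and across the lane. The tip hangs 24 mm on the robot's side of the red bar at (325,303). Nothing else is close.

Call:
apply_moves --pt "0 12 8 0 0 0 1" --pt "0 12 12 0 0 0 1" --pt "0 0 8 0 0 0 1" --pt "0 0 10 0 0 0 1" --pt "0 0 0 0 0 0 1" --pt "0 0 0 0 0 0 1"

```text
time: 3.78
tool_pos: [470.3, 31.1, 122.1]
tcp_rot: [180.0, -4.3, 91.8]
ft_force: [0.8, -0.0, 0.9]
finger_gap: 0.1
grip_force: 0.0
```

```bash
python3 - <<'E'
from h import *
st=sensors.sense();print(st["time"],W2L(st["tool_pos"]),st["ft_force"])
im=optics.snapshot("side");print(front(optics.snapshot("scene")))
b,n=red(im,245,275,148,185);print(b,n,W2L(plane("side",b,105)))
E
```

```text
3.775 [-155.56107546  256.47149867   48.50642633] [ 0.81162142 -0.04168796  0.89837806]
(np.float64(557.0), np.float64(566.0), np.float64(77.17619047619048), np.float64(110.9654761904762))
(np.float64(257.95454545454544), np.float64(161.0)) 44 [-153.95215406  267.09563491   30.54858035]
```

Call:
apply_moves --pt "0 0 12 0 0 0 1" --pt "0 0 14 0 0 0 1" --pt "0 0 12 0 0 0 1" --pt "0 0 0 0 0 0 1"

```text
time: 4.38
tool_pos: [468.9, 34.3, 82.0]
tcp_rot: [-179.8, -4.3, 91.8]
ft_force: [-0.5, 0.5, -0.6]
finger_gap: -0.1
grip_force: 0.0
```

```bash
python3 - <<'E'
from h import *
st=sensors.sense();print(st["time"],W2L(st["tool_pos"]),st["ft_force"])
im=optics.snapshot("side");print(front(optics.snapshot("scene")))
b,n=red(im,235,285,148,200);print(b,n)
E
```

```text
4.375 [-156.84683472  256.71350271    8.30427041] [-0.46554422  0.46714298 -0.59989589]
(np.float64(558.0), np.float64(566.0), np.float64(77.53809523809525), np.float64(111.00952380952381))
(np.float64(256.0357142857143), np.float64(165.03571428571428)) 28
```

```bash
python3 - <<'E'
from h import *
im=optics.snapshot("side")[130:210,210:310];jm=optics.snapshot("scene")[170:250,215:315]
cv2.imwrite("pics/s2.png",cv2.resize(np.hstack([im,jm]),None,fx=4,fy=4,interpolation=cv2.INTER_CUBIC)[:,:,::-1])
E
```

```text
(no output)
```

View pics/s2.png

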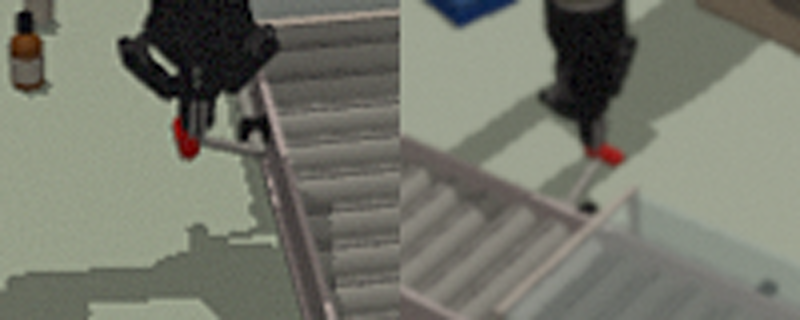

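```bash
python3 - <<'E'
from h import *
a=red(optics.snapshot("scene"),245,290,195,225);b=red(optics.snapshot("side"),235,285,148,200)
X,e=tri(("scene",a[0]),("side",b[0]));print(a,b,X,e,W2L(X),front(optics.snapshot("scene")))
E
```

```text
((np.float64(266.24), np.float64(208.08)), 25) ((np.float64(256.06451612903226), np.float64(164.61290322580646)), 31) [463.11690136  38.75009056  95.93511937] [2.0977939732499977, 2.097793973249918] [-162.49678249  262.32496297   21.81661764] (np.float64(558.0), np.float64(566.0), np.float64(77.52380952380952), np.float64(111.05952380952381))
```

```bash
cat >> h.py <<'E'
def proj(n,p):
    c=optics.get_calibration(n);P=np.linalg.inv(c["pose"]);R,_=cv2.Rodrigues(P[:3,:3])
    return cv2.projectPoints(np.array([L2W(p)]),R,P[:3,3],np.array(c["camera_matrix"]),np.array(c["dist_coeffs"]))[0].ravel()
E
python3 - <<'E'
from h import *
for n,o,dx in(("side",(210,130),0),("scene",(215,170),400)):
    for p in((-157,257,8.3),(-157,246,8.3),(-163,238,22),(-163,284,22),(-163,238,-1),(-163,284,-1)): print(n,p,(proj(n,p)-o)*4+[dx,0])
im=optics.snapshot("side")[140:180,240:280];jm=optics.snapshot("scene")[190:230,245:285]
cv2.imwrite("pics/s3.png",cv2.resize(np.hstack([im,jm]),None,fx=10,fy=10,interpolation=cv2.INTER_CUBIC)[:,:,::-1])
E
```

```text
side (-157, 257, 8.3) [189.53417162 153.15987381]
side (-157, 246, 8.3) [191.82651417 162.43780258]
side (-163, 238, 22) [186.47858486 157.47393066]
side (-163, 284, 22) [177.05493765 118.99190828]
side (-163, 238, -1) [185.84913919 178.39012253]
side (-163, 284, -1) [176.52990095 139.86480335]
scene (-157, 257, 8.3) [595.80493162 165.74445483]
scene (-157, 246, 8.3) [586.53432124 161.80374545]
scene (-163, 238, 22) [582.83214225 144.44619248]
scene (-163, 284, 22) [621.96298926 160.86333918]
scene (-163, 238, -1) [584.06294437 163.24444365]
scene (-163, 284, -1) [622.90156157 179.78777886]
```

View pics/s3.png

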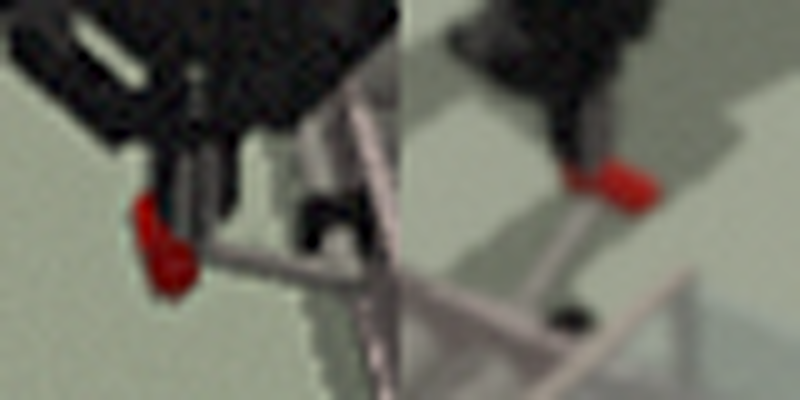

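The picture shows the fingertip on the bar's upper side, with its bottom at about side (261,163.5) and scene (265,207.5). That is a little off the projected TCP. I'll check the tip position by triangulation.

```bash
python3 - <<'E'
from h import *
X,e=tri(("side",(261,163.5)),("scene",(265,207.5)));print(W2L(X),e)
print("s1 tip expected",proj("side",(-181.2,258,84.1)),"seen ~251,145")
st=sensors.sense();print(st["time"],W2L(st["tool_pos"]),st["ft_force"],st["joint_pos"],st["joint_efforts"])
c=optics.get_calibration("wrist");p=np.array(c["pose"]);print(W2L(p[:3,3]))
cv2.imwrite("pics/w.png",optics.snapshot("wrist")[:,:,::-1])
E
```

```text
[-150.47805956  261.2028946    29.25046768] [6.378048811391964, 6.378048811391943]
s1 tip expected [250.223271   151.03196661] seen ~251,145
4.825 [-155.26059479  256.54983691   10.48410578] [0.79665512 0.40563153 0.14992241] [ -5.64273074  -7.28849047 113.21710738   4.4184248   74.63713811
  -8.67053252] [ 1.42131004e-03 -4.01935744e+01 -4.68883538e+01  5.19740079e-01
  7.68729276e-02  5.86309829e-05]
[-155.22322924  324.85611598  179.154449  ]
```

View pics/w.png

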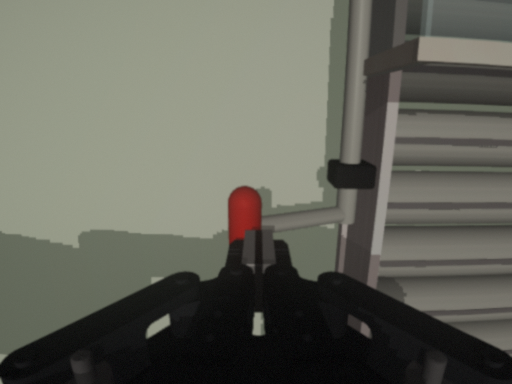

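The wrist view shows the shut fingers at (260,245). They overlap the lane side of the red bar, whose end is at (245,190), and the tip looks about 18 mm higher than the reported TCP. I'll check that from this view.

```bash
python3 - <<'E'
from h import *
def at_s(px,s):
    o,v=ray("wrist",px);k=(s-W2L(o)[1])/(v@EY);return W2L(o+k*v)
for px in((244,232),(275,232),(244,262),(275,262)): print(px,[np.round(at_s(px,s),1).tolist() for s in(257,262,268)])
print("bar end",[np.round(W2L(plane("wrist",(245,187),L2W((0,284,h))[2])),1).tolist() for h in(0,20)])
print(proj("side",(-155.3,256.5,10.5)))
c=optics.get_calibration("wrist");P=np.linalg.inv(c["pose"]);R,_=cv2.Rodrigues(P[:3,:3])
for p in((-155.3,256.5,10.5),(-155.3,256.5,29.5)):
  print("wrist proj tcp",cv2.projectPoints(np.array([L2W(p)]),R,P[:3,3],np.array(c["camera_matrix"]),np.array(c["dist_coeffs"]))[0].ravel())
E
```

```text
(244, 232) [[-163.1, 257.0, 20.9], [-162.5, 262.0, 32.5], [-161.8, 268.0, 46.5]]
(275, 232) [[-145.9, 257.0, 20.9], [-146.6, 262.0, 32.5], [-147.4, 268.0, 46.5]]
(244, 262) [[-161.6, 257.0, 54.9], [-161.2, 262.0, 64.0], [-160.6, 268.0, 75.0]]
(275, 262) [[-147.7, 257.0, 54.9], [-148.3, 262.0, 64.0], [-148.9, 268.0, 75.0]]
bar end [[-163.1, 277.4, 0.5], [-162.3, 282.6, 20.1]]
[257.94581041 167.84427992]
wrist proj tcp [258.09213778 225.78214327]
wrist proj tcp [258.09170418 239.37117458]
```

Call:
apply_moves --pt "0 -5 -4 0 0 0 1" --pt "0 0 4 0 0 0 1" --pt "0 0 12 0 0 0 1" --pt "0 0 4 0 0 0 1" --pt "0 0 0 0 0 0 1"

```text
time: 5.5
tool_pos: [464.5, 35.3, 67.0]
tcp_rot: [-179.9, -4.3, 91.8]
ft_force: [0.2, -0.7, -0.1]
finger_gap: -0.0
grip_force: 0.0
```

```bash
python3 - <<'E'
from h import *
st=sensors.sense();print(st["time"],W2L(st["tool_pos"]),st["ft_force"])
im=optics.snapshot("scene");jm=optics.snapshot("side");w=optics.snapshot("wrist")
a=red(im,245,290,195,235);b=red(jm,235,285,148,200)
X,e=tri(("scene",a[0]),("side",b[0]));print(a,b,e,W2L(X),front(im))
h=cv2.cvtColor(w,cv2.COLOR_RGB2HSV);m=((h[...,0]<8)|(h[...,0]>172))&(h[...,1]>140)&(h[...,2]>70);ys,xs=np.nonzero(m)
print("wrist red",xs.min(),xs.max(),ys.min(),ys.max())
for hh in(-20,-10,0,10): print(hh,W2L(plane("wrist",((xs.min()+xs.max())/2,ys.min()),L2W((0,284,hh))[2])))
E
```

```text
5.5 [-161.23026828  256.65244228   -6.81890046] [ 0.23412509 -0.65082858 -0.05870579]
((np.float64(267.5263157894737), np.float64(210.68421052631578)), 19) ((np.float64(254.62962962962962), np.float64(168.55555555555554)), 27) [3.025156935119532, 3.025156935119554] [-167.55108915  262.84276632    5.36727764] (np.float64(557.0), np.float64(566.0), np.float64(77.41904761904762), np.float64(111.28928571428574))
wrist red 232 263 188 241
-20 [-166.84617101  275.7870688   -19.38287261]
-10 [-166.49282539  278.42708529   -9.58124594]
0 [-1.66139480e+02  2.81067102e+02  2.20380735e-01]
10 [-165.78613414  283.70711827   10.02200741]
```

Call:
apply_moves --pt "0 1 13 0 0 0 1" --pt "0 1 12 0 0 0 1" --pt "0 0 -48 0 0 0 1" --pt "-6 52 0 0 0 0 1" --pt "-6 54 0 0 0 0 1" --pt "-5 53 10 0 0 0 1" --pt "0 0 9 0 0 0 1"

```text
time: 6.52
tool_pos: [627.9, 22.9, 66.5]
tcp_rot: [-179.8, -4.3, 91.8]
ft_force: [-0.6, 0.0, -0.2]
finger_gap: -0.2
grip_force: 0.0
```

```bash
python3 - <<'E'
from h import *
st=sensors.sense();print(st["time"],W2L(st["tool_pos"]),st["ft_force"])
im=optics.snapshot("scene");print(front(im))
a=red(im,245,300,195,235);print(a)
cv2.imwrite("pics/rel.png",im[:,:,::-1])
E
```

```text
6.525 [  1.69029497 239.03183415  -5.93950395] [-0.57011403  0.01455822 -0.20066239]
(np.float64(193.0), np.float64(211.0), np.float64(45.438095238095244), np.float64(72.45595238095238))
((np.float64(265.8421052631579), np.float64(214.94736842105263)), 19)
```

```bash
sed -i 's/s,p=prof(img);w/s,p=prof(img,s=np.arange(smin,640,1.));w/; s/def front(img)/def front(img,smin=300)/' h.py; python3 - <<'E'
from h import *
im=cv2.imread("pics/rel.png")[:,:,::-1].copy()
print(front(im,330)); s,p=prof(im);print([(int(a),int(b)) for a,b in zip(s[200::8],p[200::8])])
E
```

```text
(np.float64(458.0), np.float64(466.0), np.float64(80.98095238095239), np.float64(113.00833333333335))
[(260, 118), (268, 120), (276, 108), (284, 107), (292, 114), (300, 132), (308, 123), (316, 133), (324, 140), (332, 132), (340, 141), (348, 129), (356, 110), (364, 109), (372, 113), (380, 117), (388, 115), (396, 109), (404, 109), (412, 115), (420, 117), (428, 114), (436, 108), (444, 109), (452, 115), (460, 89), (468, 80), (476, 115), (484, 114), (492, 114), (500, 123), (508, 124), (516, 108), (524, 102), (532, 102), (540, 102), (548, 102), (556, 102), (564, 102), (572, 102), (580, 105), (588, 108), (596, 120), (604, 122), (612, 114), (620, 113), (628, 109), (636, 114)]
```

```bash
python3 - <<'E'
from h import *
for i in range(6):
    t=sensors.sense()["time"];im=optics.snapshot("scene");print(t,front(im,330)[0],end=" | ")
print(sensors.sense()["time"])
E
```

```text
6.575 446.0 | 6.625 435.0 | 6.675 426.0 | 6.725 415.0 | 6.775 403.0 | 6.825 392.0 | 6.875
```

```bash
python3 - <<'E'
from h import *
for i in range(5):
    t=sensors.sense()["time"];im=optics.snapshot("scene");f=front(im,275);print(t,f[0],f[1],end=" | ")
    cv2.imwrite(f"pics/t{i}.png",im[:,:,::-1])
print(sensors.sense()["time"])
s,p=prof(im);print([(int(a),int(b)) for a,b in zip(s[180:320:5],p[180:320:5])])
st=sensors.sense();print(W2L(st["tool_pos"]))
E
```

```text
6.875 380.0 389.0 | 6.925 364.0 376.0 | 6.975 354.0 365.0 | 7.025 346.0 354.0 | 7.075 333.0 342.0 | 7.125
[(240, 72), (245, 78), (250, 87), (255, 104), (260, 120), (265, 123), (270, 120), (275, 110), (280, 103), (285, 108), (290, 111), (295, 124), (300, 132), (305, 128), (310, 121), (315, 129), (320, 146), (325, 136), (330, 118), (335, 98), (340, 80), (345, 87), (350, 110), (355, 115), (360, 114), (365, 114), (370, 114), (375, 117)]
[  0.58425164 239.61072286  -1.07078839]
```

Call:
apply_moves --pt "0 0 0 0 0 0 1" --pt "-10 0 0 0 0 0 1" --pt "-22 0 0 0 0 0 1" --pt "-27 0 0 0 0 0 1" --pt "-26 0 0 0 0 0 1" --pt "-26 0 0 0 0 0 1" --pt "-25 0 0 0 0 0 1" --pt "-22 0 0 0 0 0 1" --pt "-18 0 0 0 0 0 1" --pt "-13 0 0 0 0 0 1" --pt "-9 0 0 0 0 0 1" --pt "-5 0 0 0 0 0 1" --pt "-2 0 0 0 0 0 1" --pt "0 0 0 0 0 0 1" --pt "0 0 0 0 0 0 1" --pt "0 0 0 0 0 0 1" --pt "0 0 0 0 0 0 1" --pt "0 0 0 0 0 0 1"

```text
time: 9.38
tool_pos: [633.2, -181.2, 55.3]
tcp_rot: [180.0, -4.3, 91.8]
ft_force: [-0.6, -0.1, 0.1]
finger_gap: -0.0
grip_force: 0.2
```

```bash
python3 - <<'E'
from h import *
st=sensors.sense();print(st["time"],W2L(st["tool_pos"]),st["ft_force"])
im=optics.snapshot("scene");w=optics.snapshot("wrist");jm=optics.snapshot("side")
s,p=prof(im,s=np.arange(-20,300,5.),xs=np.linspace(35,70,8));print([(int(a),int(b)) for a,b in zip(s,p)])
cv2.imwrite("pics/hold.png",np.hstack([cv2.resize(im[170:320,150:350],(400,300)),cv2.resize(w,(400,300))])[:,:,::-1])
E
```

```text
9.375 [ 0.49981352 34.65531373 -1.81434984] [-0.57558119 -0.09917359  0.09035274]
[(-20, 110), (-15, 105), (-10, 84), (-5, 60), (0, 57), (5, 66), (10, 67), (15, 60), (20, 60), (25, 76), (30, 88), (35, 90), (40, 83), (45, 62), (50, 51), (55, 82), (60, 111), (65, 113), (70, 106), (75, 105), (80, 106), (85, 105), (90, 111), (95, 124), (100, 129), (105, 110), (110, 93), (115, 88), (120, 88), (125, 86), (130, 87), (135, 86), (140, 86), (145, 84), (150, 86), (155, 85), (160, 83), (165, 80), (170, 88), (175, 100), (180, 102), (185, 112), (190, 117), (195, 106), (200, 101), (205, 100), (210, 100), (215, 101), (220, 104), (225, 117), (230, 124), (235, 116), (240, 106), (245, 112), (250, 126), (255, 133), (260, 135), (265, 132), (270, 126), (275, 115), (280, 106), (285, 115), (290, 129), (295, 134)]
```

View pics/hold.png

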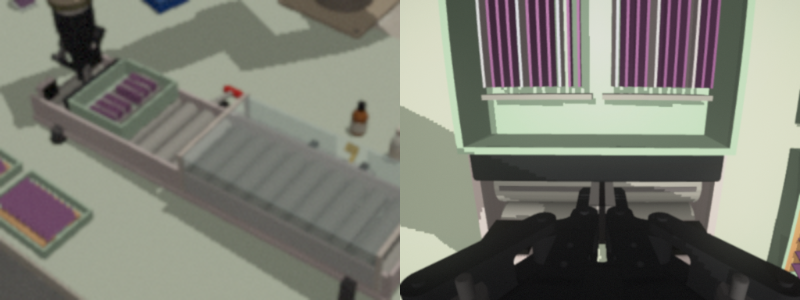

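The tray is on the open rollers, with its foam at about (600,168) in the wrist half and the fingertips just downhill of it. I'll check that it is standing still.

```bash
python3 - <<'E'
from h import *
def ft(im):
    s,p=prof(im,s=np.arange(20,120,1.),xs=np.linspace(35,70,8));w=np.convolve(p,np.ones(8)/8,'same');w[:5]=255;k=np.argmin(w);return s[k],p[25:].argmin(),np.round(p[5:40:2])
def ctop(w,tag):
    h=cv2.cvtColor(w,cv2.COLOR_RGB2GRAY);c=h[180:260,150].astype(int);print(tag,np.round(c[::3]))
for i in range(2):
    st=sensors.sense();print(st["time"],W2L(st["tool_pos"])[1],st["ft_force"],ft(optics.snapshot("scene")))
w=optics.snapshot("wrist");ctop(w,"col150");print("col 237-262", w[225:262:3,[238,246,262]].mean(2).astype(int).tolist())
def at_h(px,h):
    o,v=ray("wrist",px);o=W2L(o);v=np.array([v@EX,v@EY,v@EZ]);return o+v*(h-o[2])/v[2]
for row in(228,230,232,238,240,242): print(row,at_h((246,row),34),at_h((246,row),18))
E
```

```text
9.525 34.59330971756279 [ 0.68870331 -0.37689169  0.63376965] (np.float64(119.0), np.int64(4), array([ 76.,  82.,  86.,  88.,  90.,  90.,  89.,  86.,  79.,  70.,  62.,
        56.,  51.,  56.,  67.,  82.,  97., 109.]))
9.575 34.584071325531795 [ 0.89509034  0.09525872 -0.97235209] (np.float64(119.0), np.int64(4), array([ 76.,  82.,  87.,  89.,  91.,  90.,  88.,  85.,  79.,  72.,  62.,
        55.,  50.,  55.,  67.,  83.,  97., 109.]))
col150 [115 115 113 191 212 212 116  59  58  57  55  46  43  44  44  45  42  67
 125 115  83  87 120 119 112 112  88]
col 237-262 [[51, 51, 51], [50, 50, 48], [57, 48, 44], [128, 89, 68], [123, 89, 68], [42, 91, 69], [30, 88, 63], [28, 90, 63], [41, 88, 62], [29, 88, 59], [26, 89, 58], [24, 89, 59], [26, 79, 50]]
228 [-5.04699632 47.88715847 34.        ] [-5.73140877 41.26732762 18.        ]
230 [-5.05880208 46.8875547  34.        ] [-5.7446363 40.1473408 18.       ]
232 [-5.07069307 45.88376885 34.        ] [-5.75795933 39.02266826 18.        ]
238 [-5.10688558 42.84686007 34.        ] [-5.79851053 35.62002223 18.        ]
240 [-5.11912572 41.8258841  34.        ] [-5.81222477 34.47608935 18.        ]
242 [-5.13145529 40.80049211 34.        ] [-5.82603919 33.32720861 18.        ]
```

Call:
apply_moves --pt "-2 0 0 0 0 0 1" --pt "-4 0 0 0 0 0 1" --pt "-4 0 0 0 0 0 1" --pt "-4 0 0 0 0 0 1" --pt "-4 0 0 0 0 0 1" --pt "-4 0 0 0 0 0 1" --pt "-4 0 0 0 0 0 1" --pt "-4 0 0 0 0 0 1" --pt "-4 0 0 0 0 0 1" --pt "-2 0 0 0 0 0 1" --pt "-2 0 0 0 0 0 1" --pt "-2 0 0 0 0 0 1" --pt "-2 0 0 0 0 0 1" --pt "-2 0 0 0 0 0 1" --pt "-2 0 0 0 0 0 1" --pt "-2 0 0 0 0 0 1" --pt "-2 0 0 0 0 0 1" --pt "-2 0 0 0 0 0 1" --pt "-2 0 0 0 0 0 1" --pt "-2 0 0 0 0 0 1"

```text
time: 12.18
tool_pos: [635.0, -237.2, 51.1]
tcp_rot: [-180.0, -4.3, 91.8]
ft_force: [-0.5, 0.2, 0.7]
finger_gap: -0.4
grip_force: 0.0
```

```bash
cat >> h.py <<'E'
def at_h(px,h):
    o,v=ray("wrist",px);o=W2L(o);v=np.array([v@EX,v@EY,v@EZ]);return o+v*(h-o[2])/v[2]
E
python3 - <<'E'
from h import *
for i in range(2):
    st=sensors.sense();print(st["time"],W2L(st["tool_pos"]),st["ft_force"])
    w=optics.snapshot("wrist");g=w.mean(2)
    for c in (150,350):
        col=g[150:330,c];print(c,[(150+3*k,int(v)) for k,v in enumerate(col[::3]) if 15<k<45])
for row in (225,228,231,234,237,240): print(row,at_h((200,row),34)[1])
E
```

```text
12.175 [  0.45657494 -21.57080915  -1.84269639] [-0.45377496  0.1702879   0.69102316]
150 [(198, 38), (201, 39), (204, 38), (207, 34), (210, 29), (213, 31), (216, 35), (219, 36), (222, 90), (225, 130), (228, 141), (231, 141), (234, 139), (237, 135), (240, 134), (243, 137), (246, 139), (249, 138), (252, 137), (255, 138), (258, 146), (261, 197), (264, 200), (267, 201), (270, 199), (273, 198), (276, 200), (279, 199), (282, 199)]
350 [(198, 48), (201, 49), (204, 49), (207, 44), (210, 33), (213, 34), (216, 41), (219, 42), (222, 75), (225, 176), (228, 196), (231, 199), (234, 198), (237, 200), (240, 202), (243, 201), (246, 202), (249, 199), (252, 196), (255, 147), (258, 140), (261, 141), (264, 141), (267, 140), (270, 140), (273, 140), (276, 112), (279, 42), (282, 38)]
12.225 [  0.41934346 -21.81335165  -1.86937981] [-0.88144368 -0.37345728  0.19642766]
150 [(198, 38), (201, 39), (204, 38), (207, 32), (210, 30), (213, 33), (216, 35), (219, 36), (222, 100), (225, 133), (228, 141), (231, 142), (234, 139), (237, 135), (240, 136), (243, 138), (246, 139), (249, 139), (252, 133), (255, 137), (258, 167), (261, 196), (264, 197), (267, 199), (270, 200), (273, 199), (276, 200), (279, 199), (282, 198)]
350 [(198, 49), (201, 51), (204, 48), (207, 43), (210, 35), (213, 35), (216, 38), (219, 40), (222, 109), (225, 183), (228, 197), (231, 198), (234, 198), (237, 199), (240, 202), (243, 201), (246, 201), (249, 199), (252, 192), (255, 144), (258, 140), (261, 140), (264, 140), (267, 141), (270, 140), (273, 140), (276, 112), (279, 42), (282, 39)]
225 -6.875566385788375
228 -8.370918849036492
231 -9.875637348851164
234 -11.389876168405948
237 -12.913792605275184
240 -14.44754706641249
```

Call:
apply_moves --pt "-10 0 0 0 0 0 1" --pt "-10 0 -20 0 0 0 1" --pt "0 0 -50 0 0 0 1" --pt "0 0 -50 0 0 0 1" --pt "0 0 -50 0 0 0 1" --pt "0 0 -20 0 0 0 1" --pt "0 0 0 0 0 0 1" --pt "0 0 0 0 0 0 1"

```text
time: 13.28
tool_pos: [635.2, -270.9, 236.6]
tcp_rot: [-179.8, -4.4, 91.8]
ft_force: [-0.4, -0.2, 0.2]
finger_gap: -0.0
grip_force: 0.0
```

```bash
python3 - <<'E'
from h import *
im=optics.snapshot("scene");jm=optics.snapshot("side");print(sensors.sense()["time"])
cv2.imwrite("pics/end.png",np.hstack([cv2.resize(im[170:320,150:350],(400,300),interpolation=cv2.INTER_CUBIC),cv2.resize(jm[90:270,190:400],(400,343))[:300]])[:,:,::-1])
E
```

```text
13.375
```

View pics/end.png

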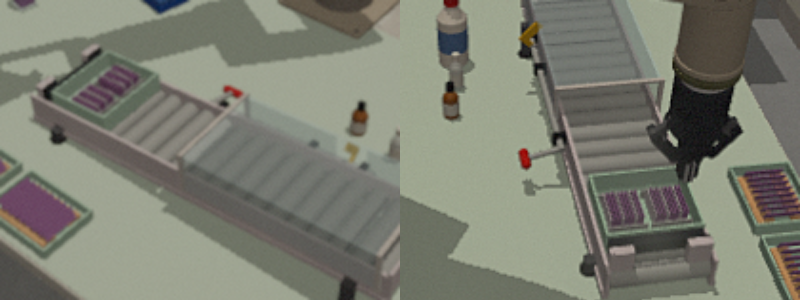

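The tray sits square against both posts, at about (660,240) in the right half. The gate bar is down and the bottles are unmoved. I'll check the gate angle before handing in.

```bash
python3 - <<'E'
from h import *
im=optics.snapshot("scene");jm=optics.snapshot("side")
a=red(im,245,300,195,235);b=red(jm,235,285,150,200);X,e=tri(("scene",a[0]),("side",b[0]));h=W2L(X)
ang=.5-np.arcsin(np.clip((h[2]-5.5)/65,-1,1));print(a,b,h,e,"gate~",ang)
s,p=prof(im,s=np.arange(-15,60,3.),xs=np.linspace(-35,35,9));print([(int(x),int(y)) for x,y in zip(s,p)])
if ang>.78: print(r.hand_in())
E
```

```text
((np.float64(266.2105263157895), np.float64(215.05263157894737)), 19) ((np.float64(255.16666666666666), np.float64(172.85714285714286)), 42) [-164.06517078  260.30566353  -13.47811572] [0.9471064104990601, 0.947106410499196] gate~ 0.7962869976943954
[(-15, 135), (-12, 129), (-9, 123), (-6, 115), (-3, 103), (0, 85), (3, 68), (6, 63), (9, 75), (12, 94), (15, 107), (18, 109), (21, 105), (24, 102), (27, 100), (30, 100), (33, 99), (36, 99), (39, 100), (42, 100), (45, 103), (48, 109), (51, 118), (54, 122), (57, 120)]
the job is handed in; nothing more can be done
None
```

The job is handed in: the gate is open (about 0.8 rad), and the tray was caught, held at a standstill about 45 mm before the stop, then eased down square against both posts, with nothing else visibly disturbed.

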